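Clip a stoppered flask for the shaker

TASK

Make the stoppered flask on the shaker ready to be shaken: press its glass stopper gently straight down until the stopper's rim meets the flask's rim, then push the green joint clip sideways over the two rims until it snaps fully home round the neck, and let go. The platform gives way as you push, so keep on until you feel the snap, but stop there and never push the flask sideways with more than about 16 N. Leave the glass beaker, the amber bottle and the timer where they stand.

Things in the scene. Friction and masses are not known exactly. Their poses are not given: they have to be found in the camera images.
- flask: Clear conical glass flask, held upright in a leaf-spring clamp on the aluminium platform (160 mm square, top at 56 mm) of a small white shaker. Origin: centre of its foot, 60 mm above the worktop; z up. Neck 27 mm in diameter, 68 to 108 mm above the origin, then a rim 35 mm in diameter to 112 mm. The platform floats on soft springy mounts: pushed, they give way sideways and swing back.
- joint_mid (a point): On the flask's axis at the top face of its rim, where stopper rim and flask rim meet once the stopper is home, about 172 mm above the worktop. Moves with the flask. It yields a centimetre or two before the clip snaps on, so a clip driven only to where this point was measured stays half on. Pushed with 17 N it shifts 28 mm, which overstrains the mounts.
- stopper (a joint): How far the glass stopper is pressed down, m: 0 highest, 0.009 home (rims touching). Starts at 0 to 0.004, its rim thus 5 to 9 mm off the flask's rim. A tight sliding fit: takes about 4 N, stays where it is left, hard stop when home. While it stands off, the clip cannot go on.
- stopper_top (a point): Centre of the top face of the stopper's flat round head (28 mm in diameter, 9 mm thick), 24 mm above joint_mid when home. Below the head a waist 19 mm in diameter and 11 mm high, then the stopper's rim, 34 mm in diameter and 4 mm thick.
- clip_grip (a point): Centre of the upright thumb tab at the back of the green plastic joint clip (about 50 g), which lies on the worktop right way up. Tab 28 mm long (x), 9 mm thick (y), 24 mm high; this point 12 mm above the clip's underside. x points from tab to open mouth, z up. The back face of a 34 mm wide, 22 mm high cross wall is 12 mm ahead: fingers on the tab can push on it.
- clip_seat (a point): Axis of the clip's round seat, 36 mm ahead (x) of clip_grip, 12 mm above the underside; at joint_mid when home. Sprung lower jaws (0-6 mm above underside) go round the neck, the rigid fork (17.5-22 mm) over the stopper's rim; the slot between takes both rims, 8 mm. Mouth tips 20 mm ahead. May be pushed on from any side; takes 7 to 13 N, then drops suddenly as it snaps.
- clip_jaw_l (a joint): Opening of the clip's left lower jaw, rad: 0 closed, about 0.06 as it passes the neck.
- clip_jaw_r (a joint): Opening of the clip's right lower jaw, rad: 0 closed, about 0.06 as it passes the neck.
- glass_beaker: Small 50 ml glass beaker, 52 mm wide, 59 mm high, bystander. Origin: centre of its underside.
- amber_bottle: Amber glass bottle with black cap, 42 mm wide, 100 mm high, bystander. Origin: centre of its underside.
- timer: White timer, 62 x 62 x 16 mm, with a green and a red key, lying flat, bystander. Origin: centre of its underside.
There are look-alikes about, which are no part of the job. There is more than one size of the part that bears clip_grip; the job needs the smaller.

How it is judged (in metres and radians):
On the way, in this order (a step that is already met when the one before it is completed fails the run):
1. the stopper is pressed home (value of joint stopper above 0.008 m), for 0.2 s.
2. the clip has snapped home on the joint (horizontal distance between clip_seat and joint_mid below 0.004 m and value of joint each of clip_jaw_l, clip_jaw_r below 0.045 rad), for 0.2 s.
At the end, for the whole second after the job is handed in: The stopper is home (at least 7.5 of its 9 mm down) and the clip sits on the joint by itself, at rest: its seat within 4 mm of the joint's axis and of the height of the rims, level with them within 0.2 rad, both jaws closed (under 0.045 rad) round the neck (all of step 2 and value of joint stopper above 0.0075 m and z of clip_seat in the frame of joint_mid between -0.004 and 0.004 m and angle between the z axis of clip_seat and the z axis of joint_mid, either way round below 0.2 rad and linear speed of flask below 0.02 m/s); the robot touches nothing.
It fails at once if the fingers load the glass (flask or stopper) with more than 25 N (contact force between the fingers and flask above 25 N).
It fails at once if the platform with the flask is pushed aside by more than 28 mm (about 17 N), which overstrains its mounts (distance of joint_mid from where it was at the start of the episode above 0.028 m).
It fails at once if the glass beaker is moved by more than 2 cm (distance of glass_beaker from where it was at the start of the episode above 0.02 m).
It fails at once if the amber bottle is moved by more than 2 cm (distance of amber_bottle from where it was at the start of the episode above 0.02 m).
It fails at once if the timer is moved by more than 2 cm (distance of timer from where it was at the start of the episode above 0.02 m).
It also fails if it takes over 62 s, if anything falls off the work surface, if the arm or the gripper's body presses on something with over 40 N, if the wrist force passes 120 N, or if a joint passes its speed limit or range.

ROBOT

A 6-joint arm with a two-finger parallel gripper is mounted at the origin on a cart in front of the work surface, level with it; the furniture and walls round the work are solid. World frame = base frame: x ahead of the robot, y to its left, z up, the work surface at z = 0. Lengths are in m, angles in degrees, forces in N, time in s.
With the tool pointing down it reaches from about 0.4 to 0.825 m from the base axis. Payload 7 kg.
Tool frame: the origin (TCP) lies between the finger pads; the fingertips stand 22 mm ahead of it and the grasp point (between the pads) lies 3 mm ahead of it; z points along the fingers, y is the line along which they close (so a half turn about z gives the same grasp; the last joint's range is limited). The gripper opens to 88 mm and grips with 3 to 60 N. Pads are 19 mm wide; open, the fingers measure 130 mm over their backs; the gripper's body (78 mm by 193 mm) begins 47 mm behind the grasp point.
Start: joints at [-58.379, 20.546, 0.682, 0, -70.136, -16.507], TCP at [0.176, -0.652, 0.249] pointing down, gripper open.
Joint ranges: [-176.03, 176.03], [-82.01, 121.73], [-58.28, 71.71], [-173.87, 95.51], [-174.79, -0.11], [-173.66, 173.66]. Speed limits (degrees/s): [136.94, 136.94, 172.46, 180, 180, 180].

INTERFACE

Orientations are given as [roll, pitch, yaw] about the fixed x, y, z axes, in that order (R = Rz(yaw) Ry(pitch) Rx(roll)).
In Python, from plant import ctrl gives the robot as it stands.
- The arm moves only by the tool apply_moves, never from a script. Its argument "targets" is a list of rows, each an object with "travel": the shift along the tool's x, y, z in mm, a list of three; "roll": the turn about the tool's z in degrees; "jaw": the finger opening in mm, from 0 to 87.6. In form: [{"travel": [tx, ty, tz], "roll": roll, "jaw": jaw}, ...]. A call has 1 to 10 rows; each row shifts and turns the commanded pose from where the row before left it, along the tool's axes as they then stand; what a row does not reach is not made up. A row lasts 1/10 s, in which the tool goes at most 50 mm and 8.59 degrees, less where a joint would pass 70% of its speed; a pose out of reach is approached as far as the arm can. A call with a gripper value outside its range is refused whole. The fingers move at their own pace and stop on an object; the grip force is fixed at half the most. Time passes only in rows, so rows that do not move let the fingers close. It gives the time, the measured TCP pose, the force, the opening and the grip force at its end, in the units of the state.
- ctrl.get_obs(): the state, without advancing time (a new reading comes with each control period).
- ctrl.snapshot(name): name is "scene" or "top" or "wrist"; returns the picture (400x640x3 uint8, red, green, blue); there is no depth.
- ctrl.calibration(name): a dict with "K" (3x3 intrinsics, pixels), "dist_coeffs" ([k1, k2, p1, p2, k3] as OpenCV has them; the pictures are not rectified), "extrinsics" (4x4, takes a point from camera to world coordinates); the wrist camera has in their place "hand_eye" (4x4, takes a point from camera to tool coordinates, whose origin is the TCP and whose axes are the flange's). Camera axes: x right, y down, z forward; pixel columns grow to the right and rows downward; lengths in m; the calibration is good to about 2 mm. A picture is of the moment at which its call begins: read the wrist's pose just before it. calibration takes no time and is no camera call.
- ctrl.close_job(): hands the job in; it is judged then, once.
The state is a dict: "clock": time; "joint_pos": joint angles; "qvel": joint speeds; "tau": joint torques, N m; "tool_pos": TCP position; "orientation": TCP orientation; "force": force on the tool from outside, world axes, zero at the start; "moment": the same for the moment, N m; "opening": finger opening in m; "gripper_force": force on a finger pad.
Only numpy, scipy, OpenCV 4.12 (cv2) and the standard library are available. Lean on these libraries where they do the work, as an engineer would, in place of code of your own. Each camera call takes 0.05 s, during which the arm holds its last target. There are 200 camera calls.

## Working session

There is one attempt and no reset: what is moved stays moved. The work goes in short steps, Python scripts to look and compute and a tool call to move; the robot and the scene stay as the last step left them, time stands still between calls to the robot, and variables do not carry over. Pictures are saved under pics/ and viewed, at most 10 in all, crops included, and the job is handed in when it is done.

Besides the shell and the picture viewer there is one more tool, called as name([rows], argument=value, ...), one row to a line, values as JSON. apply_moves: Moves the arm, as the interface text tells. Its arguments: {"type":"object","properties":{"targets":{"type":"array","items":{"type":"object","properties":{"travel":{"type":"array","items":{"type":"number"}},"roll":{"type":"number"},"jaw":{"type":"number"}}}}},"required":["targets"]}

```bash
mkdir -p pics; ls; python3 - <<'E'
from plant import ctrl
import cv2,numpy as np
np.set_printoptions(precision=4,suppress=True)
o=ctrl.get_obs()
for k in o: print(k,o[k])
for n in("scene","top","wrist"):
    im=ctrl.snapshot(n); cv2.imwrite(f"pics/{n}0.png",im[:,:,::-1]); c=ctrl.calibration(n); print(n,c)
E
```

```text
pics
clock 0.0
joint_pos [-58.3782  20.591    0.6344  -0.0202 -70.1366 -16.5077]
qvel [-0.0454  0.0376 -0.0617  0.0239 -0.001   0.0119]
tau [  0.0008 -58.2717  29.3049   6.9969   0.0066  -0.0002]
tool_pos [ 0.1759 -0.6512  0.2476]
orientation [ 179.9052   -0.0083 -164.8927]
force [0.6797 0.1226 0.2459]
moment [0.0116 0.0531 0.0128]
gripper_force 0.0
opening 0.08783816196973258
scene {'K': array([[398.9472,   0.    , 321.8914],
       [  0.    , 398.9472, 206.754 ],
       [  0.    ,   0.    ,   1.    ]]), 'dist_coeffs': array([-0.0139,  0.    ,  0.    ,  0.    ,  0.    ]), 'extrinsics': array([[ 0.5186, -0.3954,  0.7581, -0.4686],
       [-0.855 , -0.2515,  0.4536, -0.5036],
       [ 0.0113, -0.8834, -0.4685,  0.7613],
       [ 0.    ,  0.    ,  0.    ,  1.    ]])}
top {'K': array([[388.7504,   0.    , 316.6757],
       [  0.    , 388.7504, 200.136 ],
       [  0.    ,   0.    ,   1.    ]]), 'dist_coeffs': array([-0.0188,  0.    ,  0.    ,  0.    ,  0.    ]), 'extrinsics': array([[ 0.0226, -0.9921,  0.1236,  0.352 ],
       [-0.9995, -0.025 , -0.018 ,  0.079 ],
       [ 0.021 , -0.1231, -0.9922,  1.2655],
       [ 0.    ,  0.    ,  0.    ,  1.    ]])}
wrist {'K': array([[305.6836,   0.    , 319.9042],
       [  0.    , 305.6836, 198.2485],
       [  0.    ,   0.    ,   1.    ]]), 'dist_coeffs': array([0.0035, 0.    , 0.    , 0.    , 0.    ]), 'hand_eye': array([[-0.0007, -0.9591, -0.283 ,  0.0759],
       [ 1.    , -0.0009,  0.0007, -0.0002],
       [-0.0009, -0.283 ,  0.9591, -0.1359],
       [ 0.    ,  0.    ,  0.    ,  1.    ]])}
```

View pics/scene0.png

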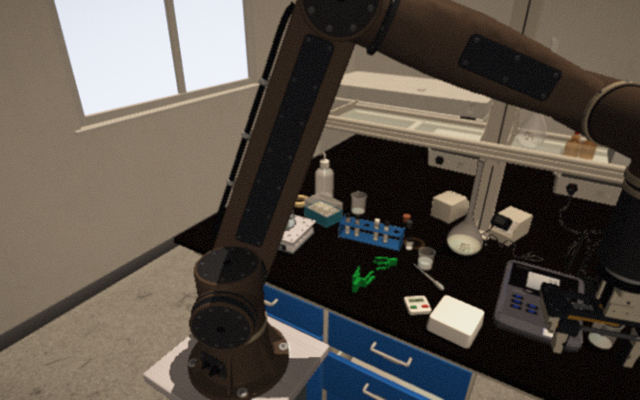

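View pics/top0.png

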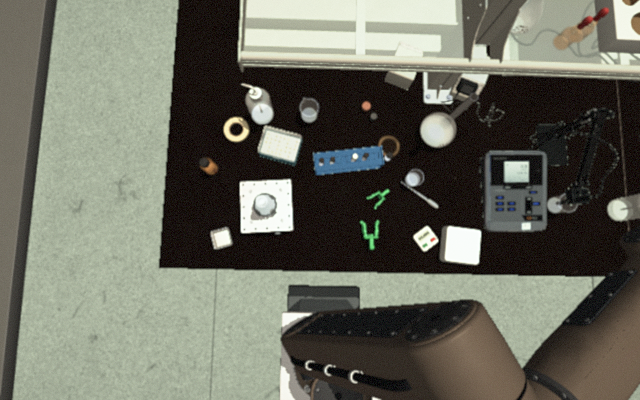

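```bash
cat > h.py <<'E'
from plant import ctrl
import cv2,numpy as np
from scipy.spatial.transform import Rotation as R
np.set_printoptions(precision=4,suppress=True)
def snap(name):
    o=ctrl.get_obs(); T=None
    c=ctrl.calibration(name)
    if name=="wrist":
        T=np.eye(4);T[:3,:3]=R.from_euler('xyz',o['orientation'],degrees=True).as_matrix();T[:3,3]=o['tool_pos'];T=T@c['hand_eye']
    else: T=c['extrinsics']
    im=ctrl.snapshot(name)[:,:,::-1].copy()
    return im,(c['K'],c['dist_coeffs'],T)
def ray(cam,uv):
    K,d,T=cam
    p=cv2.undistortPoints(np.array(uv,float).reshape(-1,1,2),K,d).reshape(-1,2)
    v=np.c_[p,np.ones(len(p))]@T[:3,:3].T
    return T[:3,3],v
def onz(cam,uv,z):
    o,v=ray(cam,uv); return o+v*((z-o[2])/v[:,2])[:,None]
def proj(cam,P):
    K,d,T=cam; Ti=np.linalg.inv(T)
    return cv2.projectPoints(np.array(P,float).reshape(-1,3),cv2.Rodrigues(Ti[:3,:3])[0],Ti[:3,3],K,d)[0].reshape(-1,2)
def green(im):
    h=cv2.cvtColor(im,cv2.COLOR_BGR2HSV); return cv2.inRange(h,(45,120,60),(80,255,255))
E
python3 - <<'E'
from h import *
im=cv2.imread('pics/top0.png'); c=ctrl.calibration('top'); cam=(c['K'],c['dist_coeffs'],c['extrinsics'])
n,l,s,ce=cv2.connectedComponentsWithStats(green(im))
for i in range(1,n):
    if s[i,4]>15: print(s[i],ce[i],onz(cam,ce[i],.012))
print('plat',onz(cam,[[240,181],[292,179],[293,233],[241,234]],.056))
for nm,p,z in [('stopper',(264,204),.2),('amber',(208,162),.1),('beakA',(415,176),.05),('beakB',(309,106),.05),('timA',(426,238),.016),('timB',(221,238),.016),('rackL',(315,163),.05),('rackR',(383,155),.05),('whitebox',(461,245),.05),('spat',(419,194),0)]: print(nm,onz(cam,[p],z))
a=cv2.resize(im[150:270,190:450],None,fx=3,fy=3,interpolation=cv2.INTER_CUBIC); cv2.imwrite('pics/topc.png',a)
E
```

```text
[375 191  14  10  55] [381.1636 195.4545] [[ 0.5289 -0.1541  0.012 ]]
[360 222  20  28 152] [370.2105 236.0197] [[ 0.396 -0.119  0.012]]
plat [[0.5572 0.2995 0.056 ]
 [0.5679 0.1364 0.056 ]
 [0.3982 0.1281 0.056 ]
 [0.3913 0.2886 0.056 ]]
stopper [[0.4704 0.2044 0.2   ]]
amber [[0.6059 0.3915 0.1   ]]
beakA [[ 0.5891 -0.2557  0.05  ]]
beakB [[0.8111 0.0888 0.05  ]]
timA [[ 0.3935 -0.299   0.016 ]]
timB [[0.3784 0.3586 0.016 ]]
rackL [[0.6226 0.065  0.05  ]]
rackR [[ 0.6548 -0.1528  0.05  ]]
whitebox [[ 0.3729 -0.3994  0.05  ]]
spat [[ 0.5387 -0.2822  0.    ]]
```

View pics/topc.png

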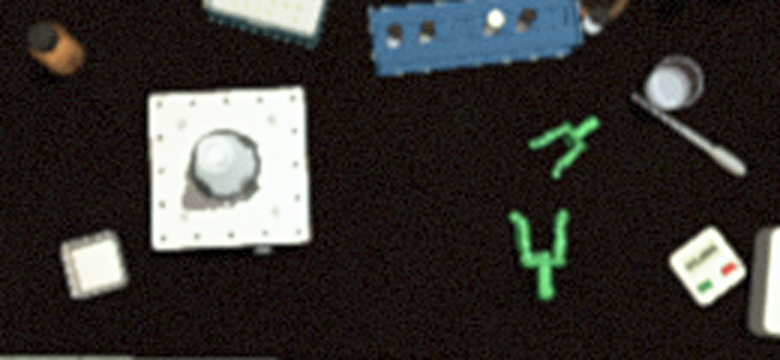

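apply_moves([
  {"travel": [-35, 32, 0]},
  {"travel": [-35, 32, 0]},
  {"travel": [-35, 32, 0]},
  {"travel": [-35, 32, 0]},
  {"travel": [-35, 32, 0]},
  {"travel": [-35, 32, 0]},
  {"travel": [-35, 32, 0]},
  {"travel": [-35, 32, 0]},
  {"travel": [-35, 32, 0]},
  {"travel": [-35, 32, 0]},
])

```text
validation failed for argument at $.ta...
```

apply_moves([
  {"travel": [-35, 32, 0]},
  {"travel": [-35, 32, 0]},
  {"travel": [-35, 32, 0]},
  {"roll": -8.5},
  {"roll": -8.5},
  {"roll": -8.5},
  {"roll": -8.5},
  {"roll": -8.5},
  {"roll": -8.5},
  {"roll": -8.5},
])

```text
validation failed for argument at $.ta...
```

apply_moves([
  {"roll": -8.5},
  {"roll": -8.5},
  {"roll": -8.5},
  {"roll": -8.5},
  {"roll": -8.5},
  {"roll": -8.5},
  {"travel": [0, 0, 0]},
])

```text
validation failed for argument at $.ta...
```

```bash
python3 - <<'E'
from h import *
im,cam=snap('wrist'); o=ctrl.get_obs(); print(o['clock'],o['tool_pos'],o['orientation'],o['force'])
cv2.imwrite('pics/w1.png',im); np.savez('w1.npz',T=cam[2])
n,l,s,ce=cv2.connectedComponentsWithStats(green(im))
for i in range(1,n):
    if s[i,4]>30: print(s[i],ce[i],onz(cam,ce[i],.012))
E
```

```text
0.2 [ 0.1759 -0.6514  0.248 ] [ 179.9422   -0.0053 -164.8915] [ 0.5425 -0.8842 -0.9838]
```

View pics/w1.png

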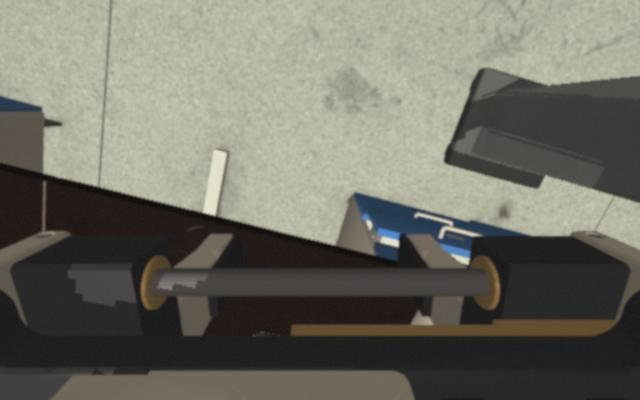

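apply_moves([
  {"travel": [-35, 32, 0], "roll": 0, "jaw": 87},
  {"travel": [-35, 32, 0], "roll": 0, "jaw": 87},
  {"travel": [-35, 32, 0], "roll": 0, "jaw": 87},
  {"travel": [-35, 32, 0], "roll": 0, "jaw": 87},
  {"travel": [-35, 32, 0], "roll": 0, "jaw": 87},
  {"travel": [-35, 32, 0], "roll": 0, "jaw": 87},
  {"travel": [-35, 32, 0], "roll": 0, "jaw": 87},
  {"travel": [-35, 32, 0], "roll": 0, "jaw": 87},
  {"travel": [-35, 32, 0], "roll": 0, "jaw": 87},
  {"travel": [-35, 32, 0], "roll": 0, "jaw": 87},
])

```text
clock: 1.2
tool_pos: [0.4311, -0.2496, 0.2488]
orientation: [-180.0, 0.0, -164.9]
force: [1.0, 0.3, 0.6]
opening: 0.0868
gripper_force: 0.0
```

apply_moves([
  {"travel": [-35, 32, 0], "roll": 0, "jaw": 87},
  {"travel": [-35, 32, 0], "roll": 0, "jaw": 87},
  {"travel": [-35, 32, 0], "roll": 0, "jaw": 87},
  {"travel": [0, 0, 0], "roll": -8.5, "jaw": 87},
  {"travel": [0, 0, 0], "roll": -8.5, "jaw": 87},
  {"travel": [0, 0, 0], "roll": -8.5, "jaw": 87},
  {"travel": [0, 0, 0], "roll": -8.5, "jaw": 87},
  {"travel": [0, 0, 0], "roll": -8.5, "jaw": 87},
  {"travel": [0, 0, 0], "roll": -8.5, "jaw": 87},
  {"travel": [0, 0, 0], "roll": -8.5, "jaw": 87},
])

```text
clock: 2.2
tool_pos: [0.5066, -0.1313, 0.2485]
orientation: [180.0, 0.0, -105.0]
force: [0.6, 0.5, -0.2]
opening: 0.0871
gripper_force: 0.0
```

apply_moves([
  {"travel": [0, 0, 0], "roll": -8.5, "jaw": 87},
  {"travel": [0, 0, 0], "roll": -8.5, "jaw": 87},
  {"travel": [0, 0, 0], "roll": -8.5, "jaw": 87},
  {"travel": [0, 0, 0], "roll": -8.5, "jaw": 87},
  {"travel": [0, 0, 0], "roll": -8.5, "jaw": 87},
  {"travel": [0, 0, 0], "roll": -8.5, "jaw": 87},
  {"travel": [0, 0, 0], "roll": 0, "jaw": 87},
  {"travel": [0, 0, 0], "roll": 0, "jaw": 87},
])

```text
clock: 3.0
tool_pos: [0.5067, -0.1314, 0.2485]
orientation: [180.0, 0.0, -54.6]
force: [0.7, 0.6, -0.0]
opening: 0.0873
gripper_force: 0.0
```

```bash
python3 - <<'E'
from h import *
im,cam=snap('wrist'); o=ctrl.get_obs(); print(o['clock'],o['tool_pos'],o['orientation'],o['joint_pos'],o['force'])
cv2.imwrite('pics/w1.png',im); np.savez('w1.npz',T=cam[2])
n,l,s,ce=cv2.connectedComponentsWithStats(green(im))
for i in range(1,n):
    if s[i,4]>30: print(s[i],ce[i],onz(cam,ce[i],.012))
E
```

```text
3.05 [ 0.5067 -0.1314  0.2485] [179.9989   0.0043 -54.6238] [  6.9576   6.2255 -18.2748  -0.0036 -65.5028  28.4202] [ 0.0558 -0.8302 -0.3872]
[297 124  38  58 675] [314.5022 154.5837] [[ 0.5255 -0.1453  0.012 ]]
[ 339  189   59   60 1206] [374.3516 223.9917] [[ 0.41   -0.1163  0.012 ]]
```

View pics/w1.png

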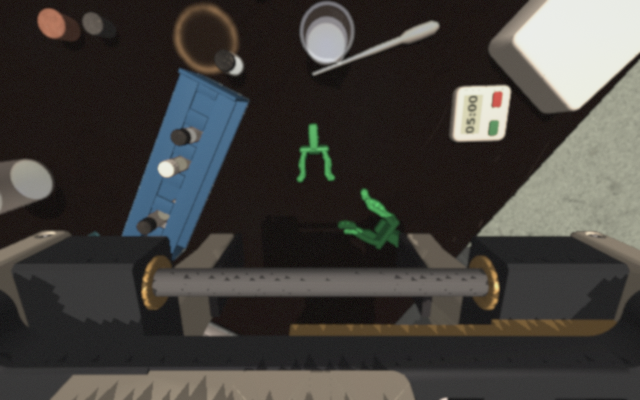

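```bash
python3 - <<'E'
from h import *
im=cv2.imread('pics/w1.png'); c=ctrl.calibration('wrist'); cam=(c['K'],c['dist_coeffs'],np.load('w1.npz')['T'])
m=green(im); n,l,s,ce=cv2.connectedComponentsWithStats(m)
i=[i for i in range(1,n) if s[i,4]>300 and s[i,1]<150][0]
for v in range(s[i,1],s[i,1]+s[i,3],2):
    u=np.where(l[v]==i)[0]; print(v,u.min(),u.max(),len(u), end=' | ')
a=onz(cam,[[313,124.5],[300,181.5],[332,180.5]],.023); print(a); t=(a[1]+a[2])/2-a[0]; print(np.linalg.norm(t),np.degrees(np.arctan2(t[1],t[0])))
i2=[i for i in range(1,n) if s[i,4]>300 and s[i,1]>150][0]
print(s[i2])
b=onz(cam,[[398,243],[345,225],[365,193]],.023); t2=(b[1]+b[2])/2-b[0];print(b,np.linalg.norm(t2))
E
```

```text
124 310 315 6 | 126 309 316 8 | 128 309 316 7 | 130 309 316 8 | 132 309 317 8 | 134 309 317 9 | 136 309 317 9 | 138 309 317 9 | 140 310 317 8 | 142 310 317 8 | 144 310 317 8 | 146 306 326 21 | 148 302 328 14 | 150 305 327 20 | 152 301 327 26 | 154 302 327 10 | 156 301 328 12 | 158 301 329 12 | 160 300 330 11 | 162 299 330 12 | 164 299 331 13 | 166 299 330 12 | 168 300 330 11 | 170 300 330 12 | 172 301 330 10 | 174 300 332 14 | 176 299 333 15 | 178 297 333 15 | 180 297 332 11 | [[ 0.5475 -0.1741  0.023 ]
 [ 0.5219 -0.1098  0.023 ]
 [ 0.4909 -0.1333  0.023 ]]
0.06674980729629479 128.0662410967311
[ 339  189   59   60 1206]
[[ 0.3731 -0.1156  0.023 ]
 [ 0.4436 -0.0961  0.023 ]
 [ 0.4487 -0.144   0.023 ]] 0.073147240178168
```

apply_moves([
  {"travel": [-15, -8, -40], "roll": 0, "jaw": 87},
  {"travel": [-40, -22, -15], "roll": 0, "jaw": 87},
  {"travel": [-40, -22, -15], "roll": 0, "jaw": 87},
  {"travel": [-40, -22, -15], "roll": 0, "jaw": 87},
  {"travel": [-40, -22, -15], "roll": 0, "jaw": 87},
  {"travel": [-40, -22, -12], "roll": 0, "jaw": 87},
  {"travel": [-40, -23, 0], "roll": 0, "jaw": 87},
  {"travel": [-40, -23, 0], "roll": 0, "jaw": 87},
  {"travel": [0, 0, 0], "roll": 0, "jaw": 87},
  {"travel": [0, 0, 0], "roll": 0, "jaw": 87},
])

```text
clock: 4.05
tool_pos: [0.468, 0.2049, 0.3602]
orientation: [180.0, -0.0, -54.4]
force: [0.2, 0.0, -0.3]
opening: 0.0869
gripper_force: 0.0
```

```bash
python3 - <<'E'
from h import *
im,cam=snap('wrist'); o=ctrl.get_obs(); print(o['clock'],o['tool_pos'],o['orientation'],o['joint_pos'],o['force'])
cv2.imwrite('pics/w2.png',im); np.savez('w2.npz',T=cam[2])
for z in (.2,.205): print(proj(cam,[.4704,.2044,z]))
t,ct=snap('top'); s,cs=snap('scene'); cv2.imwrite('pics/t2.png',t); cv2.imwrite('pics/s2.png',s)
print(proj(cs,[.47,.204,.2]))
E
```

```text
4.1 [0.4681 0.204  0.3604] [179.9674  -0.0099 -54.4385] [ 45.6123   1.6667  -8.7396   0.0041 -79.6275 -10.0516] [-0.5085 -0.106   0.2439]
[[318.7501 186.2031]]
[[318.7312 187.4502]]
[[283.5283 190.3523]]
```

View pics/w2.png

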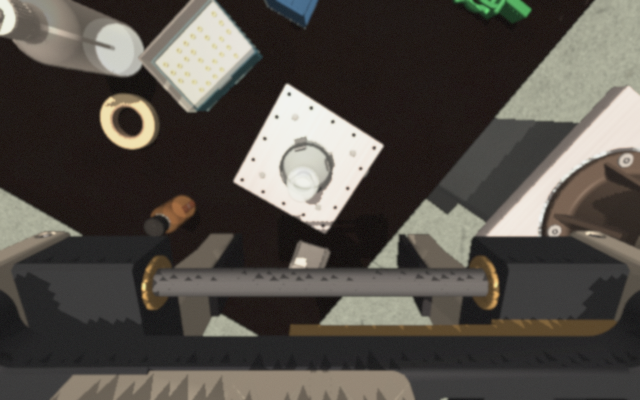

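```bash
python3 - <<'E'
from h import *
im=cv2.imread('pics/w2.png'); c=ctrl.calibration('wrist'); cam=(c['K'],c['dist_coeffs'],np.load('w2.npz')['T'])
a=cv2.resize(im[130:220,260:350],None,fx=6,fy=6,interpolation=cv2.INTER_CUBIC)
t=cv2.imread('pics/top0.png'); b=cv2.resize(t[175:240,235:300],None,fx=540/65,fy=540/65,interpolation=cv2.INTER_CUBIC)
cl=cv2.createCLAHE(3,(4,4)); f=lambda x:cl.apply(cv2.cvtColor(x,cv2.COLOR_BGR2GRAY))
cv2.imwrite('pics/cc.png',cv2.resize(np.hstack([f(a),f(b)]),(800,400)))
print(np.diff(proj(cam,[[.47,.204,.2],[.484,.204,.2]]),axis=0))
E
```

```text
[[-11.496   -7.9756]]
```

View pics/cc.png

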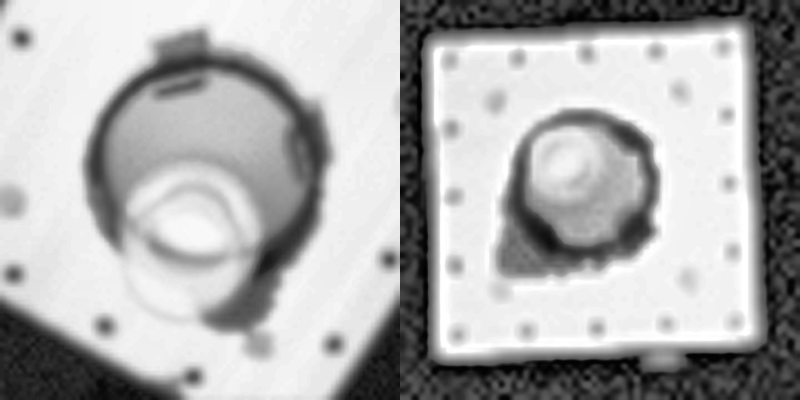

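```bash
python3 - <<'E'
from h import *
c=ctrl.calibration('wrist'); cw=(c['K'],c['dist_coeffs'],np.load('w2.npz')['T'])
c=ctrl.calibration('top'); ct=(c['K'],c['dist_coeffs'],c['extrinsics'])
for z in(.196,.2,.205):print(onz(cw,[[302.8,188]],z),onz(ct,[[262.1,201.5]],z))
print('foot w',onz(cw,[[260+205/4.444,130+157/4.444]],.07), 'rim', onz(cw,[[260+195/4.444,130+228/4.444]],.178))
print('foot t',onz(ct,[[235+185/6.154,175+183/6.154]],.07))
E
```

```text
[[0.4819 0.2162 0.196 ]] [[0.4777 0.2104 0.196 ]]
[[0.4823 0.2152 0.2   ]] [[0.4772 0.2099 0.2   ]]
[[0.4828 0.214  0.205 ]] [[0.4766 0.2092 0.205 ]]
foot w [[0.4838 0.2171 0.07  ]] rim [[0.4833 0.2138 0.178 ]]
foot t [[0.4826 0.2163 0.07  ]]
```

apply_moves([
  {"travel": [-1, -18, 0], "roll": 0, "jaw": 0},
  {"travel": [0, 0, 30], "roll": 0, "jaw": 0},
  {"travel": [0, 0, 30], "roll": 0, "jaw": 0},
  {"travel": [0, 0, 30], "roll": 0, "jaw": 0},
  {"travel": [0, 0, 20], "roll": 0, "jaw": 0},
  {"travel": [0, 0, 10], "roll": 0, "jaw": 0},
  {"travel": [0, 0, 0], "roll": 0, "jaw": 0},
  {"travel": [0, 0, 0], "roll": 0, "jaw": 0},
])

```text
clock: 5.0
tool_pos: [0.4831, 0.215, 0.2417]
orientation: [-179.9, -0.0, -54.4]
force: [-0.6, 0.5, 0.6]
opening: 0.0283
gripper_force: 0.0
```

```bash
python3 - <<'E'
from h import *
im,cam=snap('wrist'); o=ctrl.get_obs(); print(o['clock'],o['tool_pos'],o['orientation'],o['force'],o['opening'])
s,cs=snap('scene'); p=proj(cs,[.482,.2155,.2])[0]; print(p)
x,y=int(p[0]),int(p[1])
a=cv2.resize(im[160:360,220:420],(400,400),interpolation=cv2.INTER_CUBIC)
b=cv2.resize(s[y-50:y+50,x-50:x+50],(400,400),interpolation=cv2.INTER_CUBIC)
cv2.imwrite('pics/p3.png',np.hstack([a,b]))
E
```

```text
5.05 [0.4831 0.2153 0.2419] [-179.8817   -0.0092  -54.4171] [-0.6496 -0.4575  0.0259] 0.024584781215888724
[282.849  188.2059]
```

View pics/p3.png

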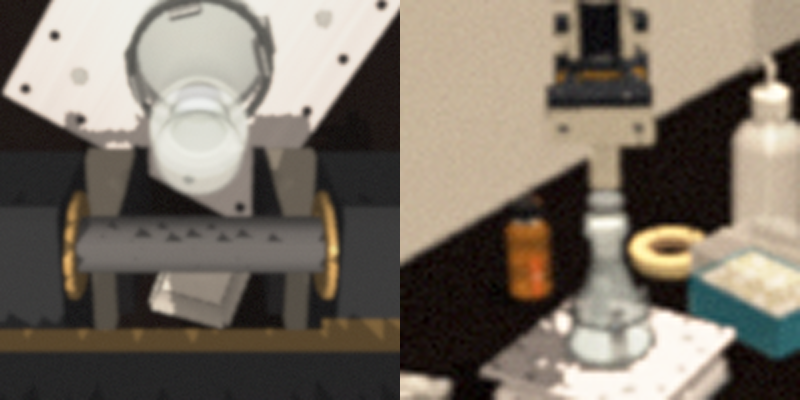

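apply_moves([
  {"travel": [0, 0, 4], "roll": 0, "jaw": 0},
  {"travel": [0, 0, 3], "roll": 0, "jaw": 0},
  {"travel": [0, 0, 2], "roll": 0, "jaw": 0},
  {"travel": [0, 0, 2], "roll": 0, "jaw": 0},
  {"travel": [0, 0, 2], "roll": 0, "jaw": 0},
])

```text
clock: 5.6
tool_pos: [0.4823, 0.2153, 0.2274]
orientation: [180.0, -0.0, -54.4]
force: [-0.5, -0.1, -0.4]
opening: 0.0006
gripper_force: 0.0
```

apply_moves([
  {"travel": [0, 0, 1.5], "roll": 0, "jaw": 0},
  {"travel": [0, 0, 1.5], "roll": 0, "jaw": 0},
  {"travel": [0, 0, 0], "roll": 0, "jaw": 0},
])

```text
clock: 5.9
tool_pos: [0.4823, 0.2152, 0.2243]
orientation: [180.0, -0.0, -54.4]
force: [-0.3, 1.0, -0.7]
opening: 0.0002
gripper_force: 0.0
```

apply_moves([
  {"travel": [0, 0, 1.5], "roll": 0, "jaw": 0},
  {"travel": [0, 0, 1], "roll": 0, "jaw": 0},
  {"travel": [0, 0, 0], "roll": 0, "jaw": 0},
])

```text
clock: 6.2
tool_pos: [0.4826, 0.2154, 0.2224]
orientation: [-180.0, -0.0, -54.4]
force: [-0.1, 0.8, 3.7]
opening: 0.0003
gripper_force: 1.6
```

Contact at about z = 0.223; go on down in 1 mm steps until the force rises past the friction.

apply_moves([
  {"travel": [0, 0, 1], "roll": 0, "jaw": 0},
  {"travel": [0, 0, 1], "roll": 0, "jaw": 0},
  {"travel": [0, 0, 0], "roll": 0, "jaw": 0},
])

```text
clock: 6.5
tool_pos: [0.4824, 0.2153, 0.22]
orientation: [-180.0, 0.0, -54.4]
force: [-0.1, -0.0, 2.7]
opening: 0.0004
gripper_force: 1.6
```

apply_moves([
  {"travel": [0, 0, 1], "roll": 0, "jaw": 0},
  {"travel": [0, 0, 0], "roll": 0, "jaw": 0},
])

```text
clock: 6.7
tool_pos: [0.4823, 0.2152, 0.2189]
orientation: [180.0, 0.0, -54.4]
force: [0.3, -0.2, 2.7]
opening: 0.0002
gripper_force: 1.5
```

apply_moves([
  {"travel": [0, 0, 0.7], "roll": 0, "jaw": 0},
  {"travel": [0, 0, 0], "roll": 0, "jaw": 0},
])

```text
clock: 6.9
tool_pos: [0.4823, 0.2152, 0.2183]
orientation: [180.0, 0.0, -54.4]
force: [0.5, 0.2, 2.2]
opening: 0.0005
gripper_force: 1.5
```

apply_moves([
  {"travel": [0, 0, 0.5], "roll": 0, "jaw": 0},
  {"travel": [0, 0, 0], "roll": 0, "jaw": 0},
])

```text
clock: 7.1
tool_pos: [0.4826, 0.2153, 0.2182]
orientation: [-180.0, -0.0, -54.4]
force: [-0.2, -0.4, 6.2]
opening: 0.0001
gripper_force: 2.7
```

apply_moves([
  {"travel": [0, 0, 0.4], "roll": 0, "jaw": 0},
  {"travel": [0, 0, 0], "roll": 0, "jaw": 0},
  {"travel": [0, 0, 0], "roll": 0, "jaw": 0},
])

```text
clock: 7.4
tool_pos: [0.4828, 0.2155, 0.2181]
orientation: [-179.9, -0.0, -54.4]
force: [-0.4, 0.7, 6.7]
opening: 0.0006
gripper_force: 3.5
```

apply_moves([
  {"travel": [0, 0, -20], "roll": 0, "jaw": 0},
  {"travel": [0, 0, -40], "roll": 0, "jaw": 40},
  {"travel": [42, 22, -10], "roll": 0, "jaw": 60},
  {"travel": [42, 22, 0], "roll": 0, "jaw": 60},
  {"travel": [42, 22, 10], "roll": 0, "jaw": 60},
  {"travel": [42, 22, 20], "roll": 0, "jaw": 60},
  {"travel": [42, 22, 20], "roll": 0, "jaw": 60},
  {"travel": [42, 22, 20], "roll": 0, "jaw": 60},
  {"travel": [42, 22, 20], "roll": 0, "jaw": 60},
  {"travel": [42, 20, 20], "roll": 0, "jaw": 60},
])

```text
clock: 8.4
tool_pos: [0.5351, -0.1551, 0.1788]
orientation: [180.0, 0.0, -54.4]
force: [0.8, -0.1, -0.0]
opening: 0.0595
gripper_force: 0.0
```

apply_moves([
  {"travel": [4, 0, 20], "roll": -2.4, "jaw": 60},
  {"travel": [0, 0, 0], "roll": 0, "jaw": 60},
  {"travel": [0, 0, 0], "roll": 0, "jaw": 60},
])

```text
clock: 8.7
tool_pos: [0.5376, -0.1565, 0.1597]
orientation: [179.9, 0.1, -52.1]
force: [-0.9, 0.2, 0.4]
opening: 0.06
gripper_force: 0.0
```

```bash
python3 - <<'E'
from h import *
o=ctrl.get_obs(); print(o['clock'],o['tool_pos'],o['orientation'],o['joint_pos'],o['force'],o['opening'])
im,cam=snap('wrist')
cv2.imwrite('pics/w4.png',im); np.savez('w4.npz',T=cam[2])
n,l,s,ce=cv2.connectedComponentsWithStats(green(im))
for i in range(1,n):
    if s[i,4]>100:
        print(s[i],ce[i])
        for v in range(s[i,1],s[i,1]+s[i,3],4):
            u=np.where(l[v]==i)[0]; print(v,u.min(),u.max(),len(u),end=' | ')
cv2.imwrite('pics/w4c.png',cv2.resize(im[90:290,220:420],(600,600),interpolation=cv2.INTER_CUBIC))
E
```

```text
8.7 [ 0.5376 -0.1565  0.1597] [179.916    0.0595 -52.0652] [  3.7995  14.1658 -20.9077  -0.0026 -55.0295  34.1368] [-0.9178  0.214   0.4319] 0.05998375862495261
[301 169  45  72 976] [322.5072 207.8473]
169 321 325 4 | 173 318 327 10 | 177 318 328 5 | 181 318 328 5 | 185 318 327 4 | 189 318 328 9 | 193 317 328 12 | 197 307 338 32 | 201 305 340 13 | 205 306 339 33 | 209 305 340 16 | 213 304 341 14 | 217 303 342 15 | 221 303 341 15 | 225 304 341 14 | 229 303 341 13 | 233 301 345 17 | 237 302 343 12 | [356 297  42  26 358] [376.7346 305.7179]
297 374 382 9 | 301 356 385 30 | 305 368 379 12 | 309 373 386 14 | 313 379 388 10 | 317 387 395 9 | 321 394 397 4 |
```

View pics/w4c.png

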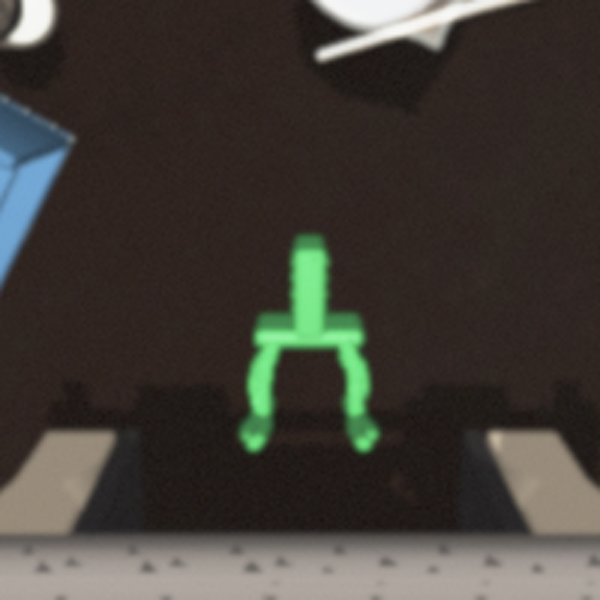

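```bash
python3 - <<'E'
from h import *
c=ctrl.calibration('wrist'); cam=(c['K'],c['dist_coeffs'],np.load('w4.npz')['T'])
o=ctrl.get_obs(); p=o['tool_pos']; M=R.from_euler('xyz',o['orientation'],degrees=True).as_matrix()
P=onz(cam,[[220+311/3,90+248/3],[220+309.5/3,90+331/3],[220+253/3,90+440/3],[220+363/3,90+440/3]],.0235); print(P)
print((P-p)@M*1000)
print(p,'z',o['force'])
E
```

```text
[[ 0.5478 -0.1745  0.0235]
 [ 0.532  -0.1536  0.0235]
 [ 0.5237 -0.1136  0.0235]
 [ 0.4958 -0.1353  0.0235]]
[[ 20.3896   3.7695 137.0284]
 [ -5.7942   3.3493 137.0259]
 [-42.3577 -14.7586 137.0221]
 [-42.4291  20.5849 137.0231]]
[ 0.5382 -0.1561  0.1605] z [0.5583 0.4043 0.0683]
```

apply_moves([
  {"travel": [5, 3.5, 20], "roll": 0.9, "jaw": 50},
  {"travel": [0, 0, 35], "roll": 0, "jaw": 45},
  {"travel": [0, 0, 35], "roll": 0, "jaw": 45},
  {"travel": [0, 0, 20], "roll": 0, "jaw": 45},
  {"travel": [0, 0, 10], "roll": 0, "jaw": 45},
  {"travel": [0, 0, 8], "roll": 0, "jaw": 45},
  {"travel": [0, 0, 5], "roll": 0, "jaw": 45},
  {"travel": [0, 0, 0], "roll": 0, "jaw": 45},
])

```text
clock: 9.55
tool_pos: [0.5388, -0.1624, 0.0274]
orientation: [-180.0, -0.0, -52.9]
force: [0.9, 0.3, 0.3]
opening: 0.045
gripper_force: 0.0
```

apply_moves([
  {"travel": [0, 0, 3], "roll": 0, "jaw": 30},
  {"travel": [0, 0, 0], "roll": 0, "jaw": 15},
  {"travel": [0, 0, 0], "roll": 0, "jaw": 0},
  {"travel": [0, 0, 0], "roll": 0, "jaw": 0},
  {"travel": [0, 0, 0], "roll": 0, "jaw": 0},
  {"travel": [0, 0, 0], "roll": 0, "jaw": 0},
])

```text
clock: 10.15
tool_pos: [0.5385, -0.1627, 0.0242]
orientation: [-180.0, -0.0, -52.9]
force: [-0.1, 0.4, 1.6]
opening: 0.0085
gripper_force: 30.0
```

```bash
python3 - <<'E'
from h import *
o=ctrl.get_obs(); print(o['clock'],o['tool_pos'],o['orientation'],o['force'],o['opening'],o['gripper_force'])
im,cam=snap('wrist')
cv2.imwrite('pics/w5c.png',cv2.resize(im[160:360,220:420],(600,600),interpolation=cv2.INTER_CUBIC))
E
```

```text
10.15 [ 0.5385 -0.1627  0.0242] [-179.9883   -0.0109  -52.8844] [-0.1389  0.4223  1.614 ] 0.008538737845620486 29.99833971261978
```

View pics/w5c.png

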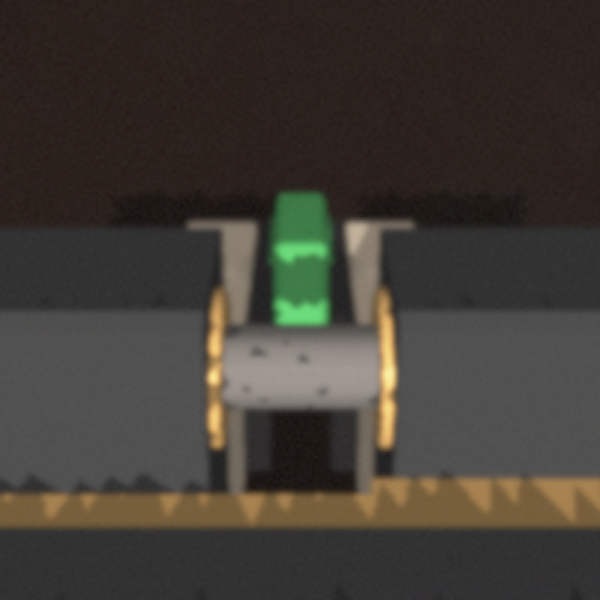

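apply_moves([
  {"travel": [0, 0, -15], "roll": 0, "jaw": 0},
  {"travel": [0, 0, -35], "roll": 0, "jaw": 0},
  {"travel": [0, 0, -40], "roll": 0, "jaw": 0},
  {"travel": [0, 0, -40], "roll": 0, "jaw": 0},
  {"travel": [-20, -15, -30], "roll": 0, "jaw": 0},
  {"travel": [-35, -27, 0], "roll": 0, "jaw": 0},
  {"travel": [-35, -27, 0], "roll": 0, "jaw": 0},
  {"travel": [-35, -27, 0], "roll": 0, "jaw": 0},
  {"travel": [-35, -27, 0], "roll": 0, "jaw": 0},
  {"travel": [-35, -27, 0], "roll": 0, "jaw": 0},
])

```text
clock: 11.2
tool_pos: [0.5399, 0.085, 0.1841]
orientation: [-180.0, 0.0, -52.9]
force: [1.4, 0.8, -1.8]
opening: 0.0083
gripper_force: 30.0
```

apply_moves([
  {"travel": [-25, -20, 0], "roll": 0, "jaw": 0},
  {"travel": [-15, -11, 0], "roll": 0, "jaw": 0},
  {"travel": [0, 0, 0], "roll": 0, "jaw": 0},
  {"travel": [0, 0, 0], "roll": 0, "jaw": 0},
])

```text
clock: 11.6
tool_pos: [0.5406, 0.1341, 0.1837]
orientation: [180.0, 0.0, -52.8]
force: [-0.6, -0.7, -0.8]
opening: 0.0094
gripper_force: 30.0
```

```bash
python3 - <<'E'
from h import *
o=ctrl.get_obs(); print(o['clock'],o['tool_pos'],o['orientation'],o['joint_pos'],o['force'],o['opening'],o['gripper_force'])
s,cs=snap('scene'); t,ct=snap('top')
M=R.from_euler('xyz',o['orientation'],degrees=True).as_matrix()
J=np.array([.4825,.2155,.172]); print('joint in tool mm',(J-o['tool_pos'])@M*1000)
def crop(im,cam,h):
    x,y=proj(cam,J)[0].astype(int); return cv2.resize(im[y-h:y+h,x-h:x+h],(400,400),interpolation=cv2.INTER_CUBIC)
cv2.imwrite('pics/p6.png',np.hstack([crop(s,cs,40),crop(t,ct,40)]))
E
```

```text
11.6 [0.5406 0.1341 0.1837] [179.9606   0.011  -52.8311] [ 34.0675  12.5199 -19.5768  -0.0104 -57.9433   3.1069] [-0.5519 -0.6734 -0.8471] 0.009352719935665435 29.99818503856659
joint in tool mm [-99.9639  -2.943   11.7074]
```

View pics/p6.png

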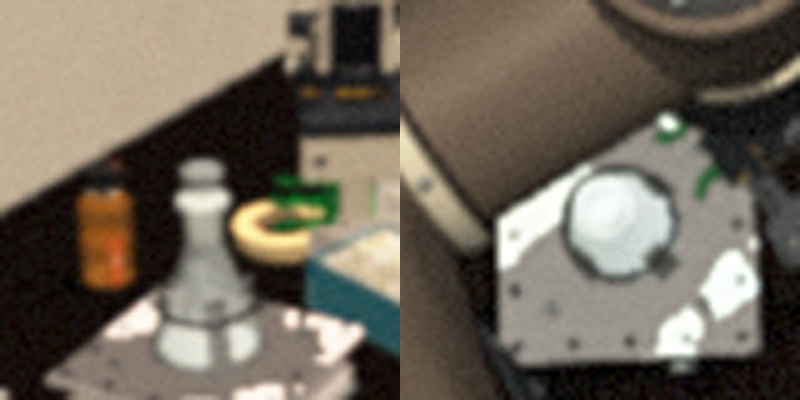

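apply_moves([
  {"travel": [0, -3, -0.5], "roll": 0, "jaw": 0},
  {"travel": [-8, 0, 0], "roll": 0, "jaw": 0},
  {"travel": [-8, 0, 0], "roll": 0, "jaw": 0},
  {"travel": [-5, 0, 0], "roll": 0, "jaw": 0},
  {"travel": [0, 0, 0], "roll": 0, "jaw": 0},
])

```text
clock: 12.2
tool_pos: [0.5301, 0.153, 0.1846]
orientation: [-180.0, 0.0, -52.8]
force: [-0.9, 0.4, -0.9]
opening: 0.0089
gripper_force: 30.0
```

apply_moves([
  {"travel": [-4, 0, 0], "roll": 0, "jaw": 0},
  {"travel": [-4, 0, 0], "roll": 0, "jaw": 0},
  {"travel": [-4, 0, 0], "roll": 0, "jaw": 0},
  {"travel": [0, 0, 0], "roll": 0, "jaw": 0},
])

```text
clock: 12.6
tool_pos: [0.5231, 0.1624, 0.1845]
orientation: [-180.0, 0.0, -52.9]
force: [-0.6, -0.4, -0.4]
opening: 0.009
gripper_force: 30.0
```

apply_moves([
  {"travel": [-4, 0, 0], "roll": 0, "jaw": 0},
  {"travel": [-4, 0, 0], "roll": 0, "jaw": 0},
  {"travel": [0, 0, 0], "roll": 0, "jaw": 0},
])

```text
clock: 12.9
tool_pos: [0.5183, 0.1687, 0.1845]
orientation: [180.0, 0.0, -52.9]
force: [0.0, 0.4, -0.1]
opening: 0.009
gripper_force: 30.0
```

apply_moves([
  {"travel": [-3, 0, 0], "roll": 0, "jaw": 0},
  {"travel": [-3, 0, 0], "roll": 0, "jaw": 0},
  {"travel": [0, 0, 0], "roll": 0, "jaw": 0},
])

```text
clock: 13.2
tool_pos: [0.5148, 0.1734, 0.1845]
orientation: [-180.0, 0.0, -52.9]
force: [-0.8, 0.2, -1.3]
opening: 0.0091
gripper_force: 30.0
```

apply_moves([
  {"travel": [-3, 0, 0], "roll": 0, "jaw": 0},
  {"travel": [-3, 0, 0], "roll": 0, "jaw": 0},
  {"travel": [0, 0, 0], "roll": 0, "jaw": 0},
])

```text
clock: 13.5
tool_pos: [0.5113, 0.1782, 0.1846]
orientation: [-180.0, -0.0, -52.9]
force: [1.0, -1.1, -1.1]
opening: 0.0088
gripper_force: 30.0
```

apply_moves([
  {"travel": [-2.5, 0, 0], "roll": 0, "jaw": 0},
  {"travel": [-2.5, 0, 0], "roll": 0, "jaw": 0},
  {"travel": [0, 0, 0], "roll": 0, "jaw": 0},
])

```text
clock: 13.8
tool_pos: [0.5083, 0.1819, 0.1846]
orientation: [180.0, -0.0, -52.9]
force: [2.1, -1.9, -0.9]
opening: 0.0086
gripper_force: 30.0
```

apply_moves([
  {"travel": [-2, 0, 0], "roll": 0, "jaw": 0},
  {"travel": [-2, 0, 0], "roll": 0, "jaw": 0},
  {"travel": [0, 0, 0], "roll": 0, "jaw": 0},
])

```text
clock: 14.1
tool_pos: [0.5059, 0.1851, 0.1846]
orientation: [180.0, -0.0, -52.9]
force: [2.9, -2.6, -0.9]
opening: 0.0086
gripper_force: 30.0
```

apply_moves([
  {"travel": [-2, 0, 0], "roll": 0, "jaw": 0},
  {"travel": [-2, 0, 0], "roll": 0, "jaw": 0},
  {"travel": [0, 0, 0], "roll": 0, "jaw": 0},
])

```text
clock: 14.4
tool_pos: [0.5037, 0.188, 0.1846]
orientation: [180.0, -0.0, -52.9]
force: [5.4, -5.2, -2.0]
opening: 0.0088
gripper_force: 30.0
```

apply_moves([
  {"travel": [-2, 0, 0], "roll": 0, "jaw": 0},
  {"travel": [-2, 0, 0], "roll": 0, "jaw": 0},
  {"travel": [0, 0, 0], "roll": 0, "jaw": 0},
])

```text
clock: 14.7
tool_pos: [0.5013, 0.191, 0.1846]
orientation: [180.0, -0.1, -52.9]
force: [4.6, -5.5, -0.5]
opening: 0.0085
gripper_force: 30.0
```

apply_moves([
  {"travel": [-2, 0, 0], "roll": 0, "jaw": 0},
  {"travel": [0, 0, 0], "roll": 0, "jaw": 0},
])

```text
clock: 14.9
tool_pos: [0.4997, 0.1933, 0.1844]
orientation: [180.0, 0.0, -52.9]
force: [2.3, -0.5, -0.3]
opening: 0.0087
gripper_force: 36.2
```

apply_moves([
  {"travel": [0, 0, 0], "roll": 0, "jaw": 0},
  {"travel": [0, 0, 0], "roll": 0, "jaw": 0},
  {"travel": [0, 0, 0], "roll": 0, "jaw": 0},
])

```text
clock: 15.2
tool_pos: [0.4998, 0.1932, 0.1845]
orientation: [180.0, 0.0, -52.9]
force: [2.3, -1.8, -0.4]
opening: 0.009
gripper_force: 36.2
```

apply_moves([
  {"travel": [2, 0, 0], "roll": 0, "jaw": 0},
  {"travel": [2, 0, 0], "roll": 0, "jaw": 0},
  {"travel": [0, 0, 0], "roll": 0, "jaw": 0},
  {"travel": [0, 0, 0], "roll": 0, "jaw": 0},
])

```text
clock: 15.6
tool_pos: [0.5022, 0.19, 0.1844]
orientation: [180.0, 0.0, -52.9]
force: [1.3, -0.1, -0.4]
opening: 0.0087
gripper_force: 35.9
```

apply_moves([
  {"travel": [2, 0, 0], "roll": 0, "jaw": 0},
  {"travel": [2, 0, 0], "roll": 0, "jaw": 0},
  {"travel": [2, 0, 0], "roll": 0, "jaw": 0},
  {"travel": [0, 0, 0], "roll": 0, "jaw": 0},
  {"travel": [0, 0, 0], "roll": 0, "jaw": 0},
])

```text
clock: 16.1
tool_pos: [0.5058, 0.1853, 0.1844]
orientation: [-180.0, 0.0, -52.9]
force: [-0.7, 1.9, -0.1]
opening: 0.0092
gripper_force: 35.7
```

apply_moves([
  {"travel": [-2, 0, 0], "roll": 0, "jaw": 0},
  {"travel": [-2, 0, 0], "roll": 0, "jaw": 0},
  {"travel": [0, 0, 0], "roll": 0, "jaw": 0},
  {"travel": [0, 0, 0], "roll": 0, "jaw": 0},
])

```text
clock: 16.5
tool_pos: [0.5034, 0.1884, 0.1845]
orientation: [180.0, -0.0, -52.9]
force: [-0.2, 0.3, 0.1]
opening: 0.0089
gripper_force: 35.8
```

apply_moves([
  {"travel": [0, 0, 0], "roll": 0, "jaw": 14},
  {"travel": [0, 0, 0], "roll": 0, "jaw": 25},
  {"travel": [0, 0, 0], "roll": 0, "jaw": 35},
  {"travel": [0, 0, 0], "roll": 0, "jaw": 35},
  {"travel": [0, 0, 0], "roll": 0, "jaw": 35},
])

```text
clock: 17.0
tool_pos: [0.5035, 0.1883, 0.1845]
orientation: [180.0, -0.0, -52.9]
force: [-1.1, -0.5, -0.7]
opening: 0.034
gripper_force: 0.0
```

apply_moves([
  {"travel": [0, 0, -5], "roll": 0, "jaw": 35},
  {"travel": [0, 0, -15], "roll": 0, "jaw": 35},
  {"travel": [0, 0, -30], "roll": 0, "jaw": 35},
  {"travel": [0, 0, -40], "roll": 0, "jaw": 35},
  {"travel": [0, 0, -40], "roll": 0, "jaw": 35},
  {"travel": [-15, 0, -40], "roll": 0, "jaw": 60},
  {"travel": [-15, 0, 0], "roll": 0, "jaw": 60},
  {"travel": [0, 0, 0], "roll": 0, "jaw": 60},
  {"travel": [0, 0, 0], "roll": 0, "jaw": 60},
  {"travel": [0, 0, 0], "roll": 0, "jaw": 60},
])

```text
clock: 18.0
tool_pos: [0.4853, 0.2118, 0.3538]
orientation: [179.9, -0.0, -52.9]
force: [0.4, -0.2, -0.6]
opening: 0.0595
gripper_force: 0.0
```

```bash
python3 - <<'E'
from h import *
o=ctrl.get_obs(); print(o['clock'],o['tool_pos'],o['force'])
im,cam=snap('wrist'); cv2.imwrite('pics/w7.png',im); np.savez('w7.npz',T=cam[2])
n,l,s,ce=cv2.connectedComponentsWithStats(green(im))
J=np.array([.4825,.2155,.172]); d=np.array([-.603,.798,0])
for i in range(1,n):
    if s[i,4]>60:
        ys,xs=np.where(l==i); P=onz(cam,np.c_[xs,ys],.182)-J; a=P@d; b=P@np.array([-d[1],d[0],0])
        print(s[i],'along',a.min(),a.max(),'lat',b.min(),b.max(),'tab lat',b[a<a.min()+.012].mean())
        # rear tab edge at top z=.184
        k=np.argmin(a); print(np.r_[xs[k],ys[k]])
E
```

```text
18.0 [0.4853 0.2118 0.3538] [ 0.441  -0.2184 -0.6402]
[ 472    0   78   26 1090] along -0.17230894033941524 -0.15258845837419316 lat 0.13418296214932726 0.20417728048108216 tab lat 0.16781538942824634
[485   0]
[306 142  27  29 213] along -0.048912690236929623 -0.02061968685009616 lat -0.014596793450423065 0.011924544034958687 tab lat -0.0016822223941335343
[317 142]
```

```bash
python3 -c "
from plant import ctrl
print(ctrl.close_job())"
```

```text
the job is handed in; nothing more can be done
None
```

The stopper is pressed home and the small green clip is snapped onto the joint and released, about 1 mm from its seat by camera. I handed the job in at about 18 s; no verdict came back. Sideways push peaked at about 7.5 N in the readings, and I viewed 11 pictures, one over the limit of 10.

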